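# Unlock the tool rack and offer the nut driver up to a bolt

## Robot

A 6-joint arm with a two-finger parallel gripper is mounted at the origin on a cart in front of the work surface, level with it; the furniture and walls round the work are solid. World frame = base frame: x ahead of the robot, y to its left, z up, the work surface at z = 0. Lengths are in m, angles in rad, forces in N, time in s.
With the tool pointing down it reaches from about 0.325 to 0.775 m from the base axis. Payload 9.3 kg.
Tool frame: the origin (TCP) lies between the finger pads; the fingertips stand r.tcp_to_tips ahead of it and the grasp point (between the pads) lies 6 mm ahead of it (r.tcp_to_tips is the distance from the TCP to the fingertips, in m); z points along the fingers, y is the line along which they close (so a half turn about z gives the same grasp; the last joint's range is limited). The gripper opens to 85 mm and grips with 20 to 120 N. Pads are 22 mm wide; open, the fingers measure 114 mm over their backs; the gripper's body (76 mm by 85 mm) begins 54 mm behind the grasp point. The pads swing forward as they close: fully open they stand 13 mm farther back than shut.
Start: joints at [0.961, 0.259, 0.021, 1.334, 0, 1.418], TCP at [0.243, 0.494, 0.256] pointing down, gripper open.
Joint ranges: [-3.04, 3.04], [-0.91, 1.82], [-1.04, 1.36], [-1.92, 1.95], [-1.52, 1.45], [-3.14, 3.14]. Speed limits (rad/s): [2.22, 2.22, 2.79, 3.14, 3.14, 3.14].

## Interface

Orientations are given as [roll, pitch, yaw] about the fixed x, y, z axes, in that order (R = Rz(yaw) Ry(pitch) Rx(roll)).
In Python, from plant import r, cams, spotter gives the robot as it stands.
- The arm moves only by the tool step_arm, never from a script. Its argument "targets" is a list of rows, each a list of 3 entries, a list of its own where there are three numbers: the shift along the tool's x, y, z in mm, then the turn, a rotation vector about the tool's x, y, z in degrees, then the finger opening in mm, from 0 to 85.4. A call has exactly 5 rows; each row shifts and turns the commanded pose from where the row before left it, along the tool's axes as they then stand; what a row does not reach is not made up. A row lasts 1/10 s, in which the tool goes at most 50 mm and 8.59 degrees, less where a joint would pass 70% of its speed; a pose out of reach is approached as far as the arm can. A call with a gripper value outside its range is refused whole. The fingers move at their own pace and stop on an object; "squeeze" is the grip in N (left out, the last holds). Time passes only in rows, so rows that do not move let the fingers close, or fill a call up. It gives the time, the measured TCP pose, the force, the opening and the grip force at its end, in the units of the state.
- r.get_obs(): the state, without advancing time (a new reading comes with each control period).
- cams.grab_frame(name): name is "scene" or "top" or "wrist"; returns (picture, depth): 384x512x3 uint8, red, green, blue; 384x512 float32, m along the optical axis (not along the pixel's ray), 0 where there is no reading.
- cams.calibration(name): a dict with "mtx" (3x3 intrinsics, pixels), "origin" and "attitude" of the camera in the world; the wrist camera has in their place "hand_eye" (4x4, takes a point from camera to tool coordinates, whose origin is the TCP and whose axes are the flange's). Camera axes: x right, y up, looking along -z (the intrinsics and any distortion apply to the point x, -y, -z); pixel columns grow to the right and rows downward; lengths in m; the calibration is good to about 2 mm. A picture is of the moment at which its call begins: read the wrist's pose just before it. calibration takes no time and is no camera call.
- r.sign_off(): hands the job in; it is judged then, once.
Trained networks look in the newest picture that a camera, given by its name, has taken for a name from the list of things; names that differ only in an ending like _2 or _b are one class to them, and where a whole thing is asked for, a point or a joint stands for the part that bears it (a point fixed in the world has none). Each returns a list of dicts, best first, with "score" (0 to 1); they miss things now and then, are a little off and sometimes report something else, mostly with a low value. They report only what shows in the picture. A call takes as long as a camera call.
- spotter.trace(query, camera): "mask" (384x512 bool, what is visible of it) and "bbox" ([left, top, width, height] in pixels, round what is visible of it).
The state is a dict: "time": time; "q": joint angles; "dq": joint speeds; "joint_torque": joint torques, N m; "position": TCP position; "tool_rot": TCP orientation; "force": force on the tool from outside, world axes, zero at the start; "ft_torque": the same for the moment, N m; "opening": finger opening in m; "grasp_force": force on a finger pad.
Only numpy, scipy, OpenCV 4.12 (cv2) and the standard library are available. Lean on these libraries where they do the work, as an engineer would, in place of code of your own. Each camera call takes 0.05 s, during which the arm holds its last target. There are 200 camera calls.

## Task

Slide the rack's keeper post fully aside to its far stop, draw the nut driver out of its sloping socket, and offer it up to the hex bolt on the angle bracket: held level, in line with the bolt, its open end about 20 mm short of the bolt head and touching nothing but the gripper. Finish holding it steady like that; do not put it down or let go, and leave the ratchet and the spray can where they are.

Things in the scene. Friction and masses are not known exactly. Their poses are not given: they have to be found in the camera images.
- tool_rack: Fixed rack for one tool, left or right on the bench. Origin on the bench, z up, x away from the robot (yaw up to 0.25 rad), y along the keeper's track. Base 10 mm thick, local x -148 to 80, y -62 to 128 mm. Grey block tilted 45 degrees, local x -10 to 72, y -37 to 37, up to 82 mm high. Its hole, 22.5 mm square, 38 mm deep, runs 45 degrees down towards local +x.
- socket_mouth (a point): Centre of the mouth of the rack's hole, local (15, 0, 58) mm; axes as the rack's.
- keeper (a joint): Position (m) of the keeper carriage on its track along the rack's +y: 0 to 0.012 at the start (its post bars the nut driver's way out), 0.080 at the far stop. Slides with about 1.5 N of friction and stays where it is left.
- keeper_tab (a point): Top centre of the keeper's black upright grip tab, 104 mm above the bench, 14 mm wide along the track, 16 mm deep, standing free down to 29 mm above the bench; pinch it from above along the track. The aluminium post, 36 mm wide, its top 127 mm above the bench, stands on the same carriage (66 x 44 mm) 50 mm behind the tab (local +x).
- nut_driver: Loose nut driver, 136 mm long, 0.11 to 0.23 kg: round green handle 34 mm thick, 100 mm long (own y -32 to 68 mm), brown shank 21 mm thick, 36 mm long, open end at own y = -68 mm. Axis along own y at own z = 17 mm; mass centre about 8 mm from the origin towards the handle. Starts with the shank in the rack's hole, handle sloping 45 degrees up towards the robot, give or take 3 degrees.
- driver_mouth (a point): Centre of the open end of the nut driver; axes as the nut driver's.
- driver_butt (a point): Centre of the handle's butt end, 136 mm from the open end.
- bracket: Fixed steel angle bracket, base 190 x 110 x 10 mm, upright plate 90 mm wide and 300 mm high at its rear (front face at local x = 129 mm). Origin on the bench, z up, x away from the robot along the bolt's axis (yaw up to 0.25 rad). The bolt is level and its head points to local -x.
- bolt_head (a point): Centre of the outer face of the hex bolt's head (20 mm wide), 260 mm above the bench, 39 mm in front of the plate; axes as the bracket's: the space in front of the head is at local x < 0.
- ratchet: Bystander: loose ratchet handle with green grip, 260 x 37 x 29 mm, lying between rack and bracket, long axis about along world x. Origin at its middle, on the bench.
- spray_can: Bystander: loose white spray can, 66 mm in diameter, 197 mm high, standing behind the work. Origin at the centre of its bottom.

How it is judged:
On the way, in this order (a step that is already met when the one before it is completed fails the run):
1. the keeper is slid fully aside (within 10 mm of its far stop) (value of joint keeper above 0.07 m), for 0.2 s.
2. the nut driver is drawn out and raised in the gripper, clear of the rack (contact force between the fingers and nut_driver above 2 N and height (world z) of driver_mouth above 0.13 m and contact force between nut_driver and tool_rack below 0.3 N), for 0.2 s.
At the end, for the whole second after the job is handed in: Held still in the gripper: axis within 0.2 rad of the bolt's, open end within 15 mm sideways and 15 mm up or down of the bolt's axis and 4 to 40 mm in front of its head, touching neither bracket nor rack; keeper within 10 mm of its far stop (contact force between the fingers and nut_driver above 2 N and value of joint keeper above 0.07 m and x of driver_mouth in the frame of bolt_head between -0.04 and -0.004 m and y of driver_mouth in the frame of bolt_head between -0.015 and 0.015 m and z of driver_mouth in the frame of bolt_head between -0.015 and 0.015 m and angle between the y axis of nut_driver and the x axis of bracket, either way round below 0.2 rad and height (world z) of nut_driver above 0.2 m and contact force between nut_driver and bracket below 0.3 N and contact force between nut_driver and tool_rack below 0.3 N and linear speed of nut_driver below 0.03 m/s); the arm keeps its last pose, push and grip.
It fails at once if the ratchet is displaced by more than 30 mm (distance of ratchet from where it was at the start of the episode above 0.03 m).
It fails at once if the spray can is displaced by more than 30 mm (distance of spray_can from where it was at the start of the episode above 0.03 m).
It also fails if it takes over 42 s, if anything falls off the work surface, if the arm or the gripper's body presses on something with over 40 N, if the wrist force passes 120 N, or if a joint passes its speed limit or range.

## Working session

There is one attempt and no reset: what is moved stays moved. The work goes in short steps, Python scripts to look and compute and a tool call to move; the robot and the scene stay as the last step left them, time stands still between calls to the robot, and variables do not carry over. Pictures are saved under pics/ and viewed, at most 10 in all, crops included, and the job is handed in when it is done.

Besides the shell and the picture viewer there is one more tool, called after "Emit:" by a JSON object that holds its "op" and its "data". step_arm: Moves the arm, as the interface text tells. Its arguments: {"type":"object","properties":{"targets":{"type":"array"},"squeeze":{"type":"number"}},"required":["targets"]}

```bash
ls; mkdir -p pics; cat > h.py <<'E'
import numpy as np,cv2
from scipy.spatial.transform import Rotation as R
from plant import r,cams,spotter
def cam(name):
    c=cams.calibration(name)
    return c
def pose(name):
    c=cams.calibration(name)
    if 'hand_eye' in c:
        o=r.get_obs();T=np.eye(4);T[:3,:3]=R.from_euler('xyz',o['tool_rot']).as_matrix();T[:3,3]=o['position']
        return c,T@np.array(c['hand_eye'])
    T=np.eye(4);a=np.array(c['attitude']);T[:3,:3]=a if a.shape==(3,3) else R.from_euler('xyz',a).as_matrix();T[:3,3]=c['origin'];return c,T
def cloud(name,save=None):
    c,T=pose(name);im,d=cams.grab_frame(name);K=np.array(c['mtx'])
    if save: cv2.imwrite('pics/'+save,im[:,:,::-1])
    v,u=np.mgrid[:384,:512]
    P=np.stack([(u-K[0,2])/K[0,0]*d,-(v-K[1,2])/K[1,1]*d,-d],-1)@T[:3,:3].T+T[:3,3]
    P[d==0]=np.nan
    return im,d,P
E
python3 - <<'E'
from h import *
for n in('scene','top'):
    print(n,cams.calibration(n))
    im,d,P=cloud(n,n+'0.png');np.save(n+'.npy',P);np.save(n+'im.npy',im)
    for q in('tool_rack','keeper','keeper_tab','nut_driver','bracket','bolt_head','ratchet','spray_can'):
        for t in spotter.trace(q,n)[:2]:
            m=t['mask'];p=P[m];p=p[~np.isnan(p[:,0])]
            print(q,round(t['score'],2),t['bbox'],np.round(np.median(p,0),3) if len(p) else None,np.round(np.percentile(p,[2,98],axis=0),3).tolist() if len(p) else'')
            np.save(f'm_{n}_{q}_{int(t["score"]*100)}.npy',m)
print(r.get_obs(),r.tcp_to_tips)
a=cv2.imread('pics/scene0.png');b=cv2.imread('pics/top0.png')
cv2.imwrite('pics/a.png',cv2.resize(np.vstack([a,b]),(0,0),fx=.78,fy=.78))
E
```

```text
pics
scene {'mtx': array([[441.13199436,   0.        , 250.62599763],
       [  0.        , 441.13199436, 186.99213102],
       [  0.        ,   0.        ,   1.        ]]), 'origin': array([ 0.11581954, -0.51704558,  0.79809381]), 'attitude': array([ 0.85412221,  0.00275929, -0.81259267])}
tool_rack 0.89 [110.1, 180.7, 110.6, 74.8] [0.525 0.166 0.012] [[0.437, 0.103, 0.002], [0.651, 0.302, 0.108]]
keeper 0.69 [122.2, 187.1, 35.3, 55.8] [0.485 0.181 0.036] [[0.444, 0.161, 0.009], [0.555, 0.263, 0.127]]
keeper_tab 0.76 [124.4, 186.0, 38.1, 53.0] [0.483 0.181 0.044] [[0.444, 0.161, 0.012], [0.507, 0.209, 0.127]]
nut_driver 0.62 [153.4, 182.9, 37.0, 19.0] [0.557 0.16  0.099] [[0.518, 0.15, 0.011], [0.632, 0.273, 0.13]]
bracket 0.89 [265.3, 138.4, 100.6, 174.8] [ 0.735 -0.176  0.061] [[0.575, -0.234, 0.005], [0.752, -0.125, 0.299]]
bracket 0.47 [126.0, 185.1, 34.7, 50.5] [0.484 0.181 0.038] [[0.444, 0.161, 0.009], [0.554, 0.272, 0.127]]
bolt_head 0.92 [265.7, 136.9, 100.0, 173.5] [ 0.735 -0.176  0.066] [[0.576, -0.233, 0.008], [0.749, -0.127, 0.299]]
bolt_head 0.36 [122.9, 185.9, 33.8, 5
[... 1525 characters left out ...]
0.001], [0.845, 0.045, 0.195]]
{'time': 0.9, 'q': array([9.61420961e-01, 2.58598550e-01, 2.15214940e-02, 1.33370897e+00,
       1.15931327e-05, 1.41821655e+00]), 'dq': array([ 0.0020024 ,  0.00140298, -0.0004593 ,  0.00051996,  0.00059728,
        0.00036619]), 'joint_torque': array([ 8.52610137e-04, -5.55369329e+01,  3.44734204e+01,  1.20066310e-03,
       -2.67857058e-04, -3.86158126e-05]), 'position': array([0.2425843 , 0.49361576, 0.25628798]), 'tool_rot': array([ 3.14158071e+00, -9.89279165e-06,  2.68479706e+00]), 'force': array([-0.34731155,  0.79876122, -0.86691504]), 'ft_torque': array([ 0.02003572, -0.01135061, -0.02444993]), 'grasp_force': 0.0, 'opening': 0.08534091665710351} 0.025
```

View picture.

View pics/a.png

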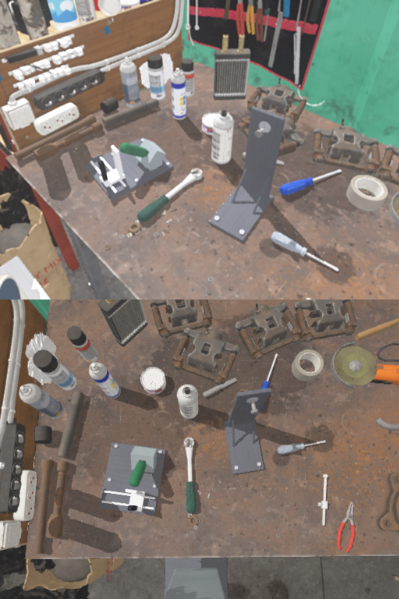

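```bash
python3 - <<'E'
from h import *
import glob
for n in('scene','top'):
    P=np.load(n+'.npy')
    x,y,z=P[...,0],P[...,1],P[...,2]
    def rect(m,l):
        q=P[m][:,:2].astype(np.float32); 
        if len(q)<4: print(n,l,len(q));return
        (c,s,a)=cv2.minAreaRect(q*1000); print(n,l,len(q),np.round(c),np.round(s),round(a,1),np.round(np.median(P[m],0),3))
    reg=(x>.4)&(x<.7)&(y>.06)&(y<.34)
    for lo,hi,l in((.007,.014,'rackbase'),(.123,.131,'post top'),(.1,.108,'z104'),(.024,.034,'carriage')):
        rect(reg&(z>lo)&(z<hi),l)
    rb=(x>.5)&(x<.8)&(y<-.08)&(y>-.3)
    rect(rb&(z>.007)&(z<.014),'brbase'); rect(rb&(z>.296)&(z<.303),'brtop')
    m=rb&(z>.23)&(z<.285)&(x<.728); rect(m,'bolt'); print(np.round(P[m][:12],3).tolist() if m.sum()<300 else '')
    m=rb&(z>.05)&(z<.295)&(x>.6)&(z<.22)
    q=P[m]; 
    if len(q)>50: print('plate',np.round(np.polyfit(q[:,1],q[:,0],1),4))
    f=glob.glob(f'm_{n}_nut_driver_*')[0]
    m=np.load(f)&(z>.06)&(x<.61)&(y<.2); q=P[m]; c=q.mean(0); print('nut',len(q),c,np.linalg.svd(q-c)[2][0])
E
```

```text
scene rackbase 2443 [553. 213.] [213. 228.] 82.1 [0.535 0.17  0.011]
scene post top 116 [522. 177.] [36. 50.] 81.0 [0.524 0.172 0.127]
scene z104 115 [508. 177.] [ 35. 127.] 69.7 [0.501 0.166 0.104]
scene carriage 386 [533. 215.] [186. 188.] 1.3 [0.48  0.175 0.029]
scene brbase 2862 [ 678. -187.] [219. 136.] 6.5 [ 0.648 -0.183  0.011]
scene brtop 225 [ 744. -167.] [15. 88.] 7.1 [ 0.743 -0.17   0.3  ]
scene bolt 100 [ 713. -174.] [20. 29.] 87.6 [ 0.703 -0.173  0.263]
[[0.728, -0.165, 0.262], [0.727, -0.167, 0.264], [0.724, -0.165, 0.262], [0.724, -0.167, 0.263], [0.722, -0.171, 0.266], [0.727, -0.17, 0.263], [0.718, -0.167, 0.264], [0.719, -0.168, 0.264], [0.719, -0.17, 0.265], [0.723, -0.17, 0.263], [0.725, -0.171, 0.263], [0.726, -0.173, 0.262]]
plate [-0.1518  0.7127]
nut 464 [0.55427609 0.16127442 0.10040062] [ 0.7618099  -0.14947442 -0.63031981]
top rackbase 3808 [554. 222.] [224. 228.] 81.8 [0.543 0.232 0.01 ]
top post top 157 [522. 179.] [33. 52.] 79.7 [0.527 0.177 0.127]
top z104 87 [509. 176.] [ 30. 128.] 84.7 [0.536 0.183 0.104]
top carriage 335 [503. 181.] [146. 233.] 33.6 [0.478 0.182 0.029]
top brbase 2212 [ 669. -205.] [189. 170.] 8.5 [ 0.649 -0.176  0.01 ]
top brtop 260 [ 744. -164.] [13. 89.] 8.4 [ 0.743 -0.164  0.3  ]
top bolt 94 [ 713. -170.] [19. 28.] 87.2 [ 0.708 -0.167  0.263]
[[0.728, -0.162, 0.261], [0.727, -0.163, 0.263], [0.727, -0.166, 0.262], [0.727, -0.167, 0.264], [0.727, -0.17, 0.263], [0.726, -0.162, 0.26], [0.726, -0.164, 0.26], [0.724, -0.165, 0.264], [0.724, -0.167, 0.264], [0.724, -0.169, 0.265], [0.724, -0.162, 0.258], [0.723, -0.163, 0.261]]
plate [-0.0839  0.7217]
nut 427 [0.55792753 0.16876175 0.10527372] [-0.77178102  0.12543344  0.62339435]
```

```bash
cat > fk.py <<'E'
E
python3 - <<'E'
from h import *
import glob
from scipy.optimize import least_squares
for n in('scene','top'):
    P=np.load(n+'.npy');x,y,z=np.moveaxis(P,-1,0)
    m=np.load(glob.glob(f'm_{n}_tool_rack_*')[0])
    q=P[m&(abs(z-.01)<.003)][:,:2]*1000
    for a in (-6,-7,-8,-9,-10,-11):
        c,s=np.cos(np.radians(a)),np.sin(np.radians(a));l=q@np.array([[c,-s],[s,c]])
        p=np.percentile(l,[.5,99.5],axis=0);print(a,np.round(p,1).tolist(),np.round(p[1]-p[0],1))
    tb=P[(x>.43)&(x<.49)&(y>.12)&(y<.25)&(z>.095)&(z<.11)];print('tab',len(tb),np.round(tb.mean(0),4),np.round(tb.min(0),3),np.round(tb.max(0),3))
    im=np.load(n+'im.npy').astype(int);green=(im[...,1]>im[...,0]*1.4)&(im[...,1]>im[...,2]*1.2)
    pt=P[(x>.48)&(x<.53)&(y>.12)&(y<.25)&(z>.122)&(z<.131)&~green];print('post',len(pt),np.round(pt.mean(0),4),cv2.minAreaRect(pt[:,:2].astype(np.float32)*1000))
    g=P[green&(x>.49)&(x<.62)&(y>.1)&(y<.22)&(z>.05)]
    c=g.mean(0)
    def f(v): # cylinder r=17
        d=np.array([-1,v[2],v[3]]);d/=np.linalg.norm(d);w=g-np.array([c[0],v[0],v[1]]);return np.clip(np.linalg.norm(w-np.outer(w@d,d),axis=1)-.017,-.005,.005)
    s=least_squares(f,[c[1],c[2]-.01,.15,.9]);d=np.array([-1,s.x[2],s.x[3]]);d/=np.linalg.norm(d);p0=np.array([c[0],s.x[0],s.x[1]])
    t=(g-p0)@d;print('cyl',len(g),p0,d,np.degrees(np.arctan2(d[1],d[0])),np.degrees(np.arcsin(d[2])),'rms',np.sqrt((s.fun**2).mean()),'butt',p0+d*np.percentile(t,99.5), 't',np.percentile(t,[.5,99.5]))
    # plate front face plane & top
    pl=P[(x>.68)&(x<.77)&(y<-.1)&(y>-.25)&(z>.03)&(z<.295)]
    tp=P[(x>.7)&(x<.78)&(y<-.1)&(y>-.25)&(abs(z-.3)<.003)];print('platetop',len(tp),cv2.minAreaRect(tp[:,:2].astype(np.float32)*1000))
    tt=tp[:,1].argsort();print('ends',tp[tt[[0,1,2,-3,-2,-1]]].round(3).tolist(),np.polyfit(tp[:,1],tp[:,0],1))
    b=P[(x>.66)&(x<.725)&(y<-.13)&(y>-.21)&(z>.24)&(z<.28)];b=b[b[:,0].argsort()];print('bolt',b[:12].round(3).tolist(),np.round(np.percentile(b,[1,99],axis=0),3).tolist())
    h=b[b[:,0]<b[0,0]+.009];print(np.round([h.mean(0),h.min(0),h.max(0)],3).tolist())
E
```

```text
-6 [[412.8, 162.4], [637.2, 355.0]] [224.4 192.6]
-7 [[409.1, 172.7], [633.9, 363.0]] [224.8 190.3]
-8 [[405.0, 182.5], [630.1, 372.4]] [225. 190.]
-9 [[400.2, 190.7], [626.1, 381.3]] [225.9 190.7]
-10 [[394.5, 198.6], [622.1, 391.1]] [227.7 192.5]
-11 [[388.3, 206.3], [618.1, 400.9]] [229.8 194.5]
tab 51 [0.4522 0.1855 0.1014] [0.445 0.179 0.095] [0.46  0.195 0.107]
post 56 [0.5025 0.1791 0.1263] ((507.2281799316406, 177.0436553955078), (35.096920013427734, 30.825469970703125), 61.555938720703125)
cyl 370 [0.55198674 0.17302337 0.09739884] [-0.75595754  0.1246986   0.642634  ] 170.6331529908164 39.98851193897164 rms 0.0022303581156043546 butt [0.52138159 0.17807183 0.12341605] t [-0.05553253  0.04048528]
platetop 202 ((744.4252319335938, -167.25567626953125), (14.456391334533691, 87.72258758544922), 8.440178871154785)
ends [[0.748, -0.211, 0.299], [0.752, -0.21, 0.299], [0.75, -0.21, 0.3], [0.732, -0.125, 0.301], [0.736, -0.124, 0.301], [0.74, -0.124, 0.301]] [-0.13984721  0.71944736]
bolt [[0.698, -0.17, 0.255], [0.698, -0.17, 0.257], [0.699, -0.172, 0.258], [0.699, -0.171, 0.263],
[... 1002 characters left out ...]
755  0.05041663]
platetop 243 ((743.9596557617188, -163.72119140625), (12.21252727508545, 89.2649917602539), 8.76747989654541)
ends [[0.749, -0.208, 0.299], [0.745, -0.208, 0.299], [0.747, -0.207, 0.301], [0.737, -0.121, 0.3], [0.742, -0.12, 0.298], [0.738, -0.12, 0.298]] [-0.1418211   0.72039114]
bolt [[0.699, -0.163, 0.261], [0.699, -0.168, 0.254], [0.699, -0.166, 0.254], [0.7, -0.164, 0.265], [0.7, -0.165, 0.258], [0.7, -0.167, 0.258], [0.7, -0.166, 0.264], [0.7, -0.168, 0.264], [0.7, -0.17, 0.257], [0.701, -0.172, 0.256], [0.701, -0.162, 0.263], [0.701, -0.165, 0.269]] [[0.699, -0.179, 0.254], [0.724, -0.161, 0.271]]
[[0.703, -0.169, 0.264], [0.699, -0.179, 0.254], [0.708, -0.16, 0.271]]
```

Emit:
{"op": "step_arm", "data": {"targets": [[[-36,-20,0],[0,0,0],85],[[-36,-20,0],[0,0,0],85],[[-36,-20,0],[0,0,0],85],[[-36,-20,0],[0,0,0],85],[[-36,-20,0],[0,0,0],85]], "squeeze": 60}}

```text
time: 1.4
position: [0.3607, 0.3231, 0.2565]
tool_rot: [3.141, 0.0, 2.685]
force: [0.4, -0.1, 0.4]
opening: 0.085
grasp_force: 0.0
```

Emit:
{"op": "step_arm", "data": {"targets": [[[-36,-20,0],[0,0,0],85],[[-36,-20,0],[0,0,0],85],[[-36,-20,0],[0,0,0],85],[[-35,-20,0],[0,0,0],85],[[0,-2,0],[0,0,-6],85]]}}

```text
time: 1.9
position: [0.4546, 0.1846, 0.256]
tool_rot: [-3.141, 0.001, 2.786]
force: [0.0, 0.9, -0.3]
opening: 0.0845
grasp_force: 0.0
```

Emit:
{"op": "step_arm", "data": {"targets": [[[0,0,0],[0,0,-6],85],[[0,0,0],[0,0,-6],85],[[0,0,0],[0,0,0],85],[[0,0,0],[0,0,0],85],[[0,0,0],[0,0,0],85]]}}

```text
time: 2.4
position: [0.4522, 0.1879, 0.2563]
tool_rot: [3.142, 0.0, 2.997]
force: [-0.2, -0.4, -0.2]
opening: 0.0851
grasp_force: 0.0
```

```bash
python3 - <<'E'
from h import *
im,d,P=cloud('wrist','w1.png');x,y,z=np.moveaxis(P,-1,0)
tb=P[(x>.43)&(x<.48)&(y>.14)&(y<.23)&(z>.1)&(z<.108)];print('tab',len(tb),np.round([tb.mean(0),tb.min(0),tb.max(0)],4).tolist(),cv2.minAreaRect(tb[:,:2].astype(np.float32)*1000))
pt=P[(x>.48)&(x<.52)&(y>.12)&(y<.23)&(z>.123)&(z<.131)];print('post',len(pt),pt.mean(0),cv2.minAreaRect(pt[:,:2].astype(np.float32)*1000))
print(r.get_obs()['position'],np.nanpercentile(P.reshape(-1,3),[1,99],axis=0))
E
```

```text
tab 301 [[0.4519, 0.1902, 0.1036], [0.4445, 0.1827, 0.1], [0.4607, 0.1975, 0.1063]] ((452.2912292480469, 190.2054443359375), (13.378825187683105, 15.340506553649902), 81.69873046875)
post 526 [0.50113555 0.18309175 0.12651562] ((503.4381408691406, 183.53726196289062), (24.542692184448242, 34.437435150146484), 16.260498046875)
[0.45214816 0.18790828 0.25631149] [[ 0.02960217 -0.43349515 -0.85034161]
 [ 0.69341666  0.44590383  0.31856195]]
```

View pics/w1.png

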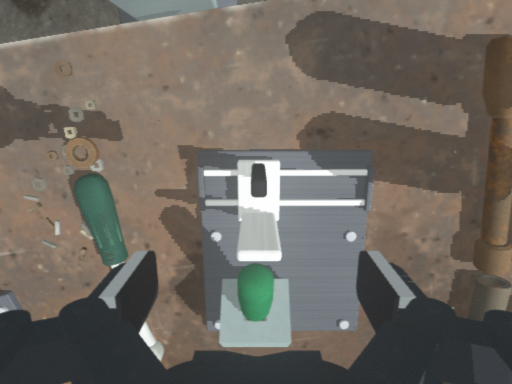

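Emit:
{"op": "step_arm", "data": {"targets": [[[0,2,40],[0,0,0],85],[[0,0,40],[0,0,0],85],[[0,0,40],[0,0,0],85],[[0,0,40],[0,0,0],85],[[0,0,0],[0,0,0],60]]}}

```text
time: 2.95
position: [0.4497, 0.1892, 0.0924]
tool_rot: [-3.139, -0.007, 2.998]
force: [0.2, 0.2, 0.5]
opening: 0.0727
grasp_force: 0.0
```

Emit:
{"op": "step_arm", "data": {"targets": [[[0,0,0],[0,0,0],0],[[0,0,0],[0,0,0],0],[[0,0,0],[0,0,0],0],[[0,0,0],[0,0,0],0],[[0,0,0],[0,0,0],0]]}}

```text
time: 3.45
position: [0.4532, 0.1899, 0.0979]
tool_rot: [3.141, 0.003, 2.999]
force: [-0.7, -0.6, 8.0]
opening: 0.0131
grasp_force: 59.3
```

Emit:
{"op": "step_arm", "data": {"targets": [[[0,10,0],[0,0,0],0],[[0,15,0],[0,0,0],0],[[0,15,0],[0,0,0],0],[[0,15,0],[0,0,0],0],[[0,10,0],[0,0,0],0]]}}

```text
time: 3.95
position: [0.4627, 0.255, 0.0979]
tool_rot: [3.141, 0.003, 2.999]
force: [-0.4, -1.7, 8.0]
opening: 0.0129
grasp_force: 59.2
```

Emit:
{"op": "step_arm", "data": {"targets": [[[0,6,0],[0,0,0],0],[[0,3,0],[0,0,0],0],[[0,2,0],[0,0,0],0],[[0,0,0],[0,0,0],0],[[0,0,0],[0,0,0],0]]}}

```text
time: 4.45
position: [0.464, 0.2647, 0.0979]
tool_rot: [-3.141, 0.003, 2.999]
force: [-1.9, -4.7, 7.5]
opening: 0.013
grasp_force: 59.3
```

Emit:
{"op": "step_arm", "data": {"targets": [[[0,1,0],[0,0,0],0],[[0,1,0],[0,0,0],0],[[0,1,0],[0,0,0],0],[[0,0,0],[0,0,0],0],[[0,0,0],[0,0,0],0]]}}

```text
time: 4.95
position: [0.464, 0.265, 0.0978]
tool_rot: [-3.136, 0.003, 2.997]
force: [-3.6, -20.6, 13.1]
opening: 0.0132
grasp_force: 60.2
```

Emit:
{"op": "step_arm", "data": {"targets": [[[0,-3,0],[0,0,0],60],[[0,0,0],[0,0,0],60],[[0,0,0],[0,0,0],60],[[0,0,0],[0,0,0],60],[[0,0,-20],[0,0,0],70]]}}

```text
time: 5.45
position: [0.4621, 0.2648, 0.1145]
tool_rot: [-3.14, -0.004, 2.999]
force: [0.1, -0.5, 0.1]
opening: 0.0698
grasp_force: 0.0
```

Emit:
{"op": "step_arm", "data": {"targets": [[[0,0,-40],[0,0,0],85],[[0,0,-40],[0,0,0],85],[[0,0,-40],[0,0,0],85],[[0,-40,-20],[0,0,0],85],[[0,-40,0],[0,0,0],85]]}}

```text
time: 5.95
position: [0.4527, 0.1861, 0.2592]
tool_rot: [3.14, 0.005, 3.002]
force: [0.4, -1.0, 0.0]
opening: 0.0851
grasp_force: 0.0
```

```bash
cat > m.py <<'E'
from h import *
from scipy.optimize import least_squares
def cyl(n,save=None):
    im,d,P=cloud(n,save);x,y,z=np.moveaxis(P,-1,0);im=im.astype(int)
    green=(im[...,1]>im[...,0]*1.4)&(im[...,1]>im[...,2]*1.2)
    g=P[green&(x>.49)&(x<.62)&(y>.1)&(y<.22)&(z>.05)]
    if len(g)<30: print(n,'none');return
    c=g.mean(0)
    def f(v):
        dd=np.array([-1,v[2],v[3]]);dd/=np.linalg.norm(dd);w=g-np.array([c[0],v[0],v[1]]);return np.linalg.norm(w-np.outer(w@dd,dd),axis=1)-.017
    s=least_squares(f,[c[1],c[2]-.01,.15,.9],loss='soft_l1',f_scale=.001);dd=np.array([-1,s.x[2],s.x[3]]);dd/=np.linalg.norm(dd);p0=np.array([c[0],s.x[0],s.x[1]])
    t=(g-p0)@dd;print(n,len(g),'dir',dd.round(3),'yaw',np.degrees(np.arctan2(dd[1],dd[0]))-180,'el',np.degrees(np.arcsin(dd[2])),'butt',(p0+dd*np.percentile(t,99)).round(4),'low',(p0+dd*np.percentile(t,1)).round(4),np.median(abs(s.fun)))
    return P
E
python3 - <<'E'
from m import *
P=cyl('wrist','w2.png');x,y,z=np.moveaxis(P,-1,0)
for l,h in((.1,.108),(.123,.131)):
    t=P[(x>.42)&(x<.54)&(y>.2)&(y<.32)&(z>l)&(z<h)];print(len(t),np.median(t,0) if len(t) else'')
cyl('top');cyl('scene');print(r.get_obs()['position'])
E
```

```text
wrist 1659 dir [-0.797 -0.03   0.604] yaw -357.86683429000016 el 37.14664985336681 butt [0.5186 0.1715 0.1206] low [0.5876 0.1741 0.0682] 0.0024721922419706915
463 [0.46652082 0.26351773 0.10393602]
409 [0.51050847 0.25415886 0.1267584 ]
top 395 dir [-0.746  0.122  0.655] yaw -9.266844161741176 el 40.886948577774554 butt [0.5206 0.1784 0.1223] low [0.5929 0.1666 0.0589] 0.0009572108730341554
scene 370 dir [-0.732  0.134  0.668] yaw -10.37019358169158 el 41.92032545500364 butt [0.5223 0.1787 0.1247] low [0.5911 0.1661 0.0618] 0.0011488889819175428
[0.45180257 0.18456783 0.25689433]
```

Emit:
{"op": "step_arm", "data": {"targets": [[[-40,2,0],[0,0,0],85],[[-40,0,0],[0,0,0],85],[[-19,0,0],[0,0,0],85],[[0,0,0],[0,0,0],85],[[0,0,25],[0,0,0],85]]}}

```text
time: 6.6
position: [0.5515, 0.1747, 0.2327]
tool_rot: [3.14, 0.003, 2.999]
force: [0.9, -0.5, 0.2]
opening: 0.0849
grasp_force: 0.0
```

Emit:
{"op": "step_arm", "data": {"targets": [[[0,0,30],[0,0,0],85],[[0,0,30],[0,0,0],85],[[0,0,30],[0,0,0],85],[[0,0,20],[0,0,0],85],[[0,0,0],[0,0,0],85]]}}

```text
time: 7.1
position: [0.548, 0.1744, 0.1185]
tool_rot: [-3.14, -0.005, 3.0]
force: [0.4, -0.6, 0.5]
opening: 0.0851
grasp_force: 0.0
```

Emit:
{"op": "step_arm", "data": {"targets": [[[0,0,0],[0,0,0],85],[[0,0,0],[0,0,0],85],[[0,0,0],[0,0,0],85],[[0,0,0],[0,0,0],85],[[0,0,0],[0,0,0],85]]}}

```text
time: 7.6
position: [0.5504, 0.1737, 0.1218]
tool_rot: [3.141, 0.001, 2.999]
force: [-0.4, -0.3, -0.3]
opening: 0.0845
grasp_force: 0.0
```

Emit:
{"op": "step_arm", "data": {"targets": [[[0,-1,10],[0,0,0],85],[[0,0,10],[0,0,0],85],[[0,0,0],[0,0,0],60],[[0,0,0],[0,0,0],45],[[0,0,0],[0,0,0],40]]}}

```text
time: 8.1
position: [0.5501, 0.1727, 0.1013]
tool_rot: [-3.142, -0.0, 2.999]
force: [0.5, -0.2, -0.5]
opening: 0.0433
grasp_force: 0.0
```

Emit:
{"op": "step_arm", "data": {"targets": [[[0,0,0],[0,0,0],20],[[0,0,0],[0,0,0],20],[[0,0,0],[0,0,0],20],[[0,0,0],[0,0,0],20],[[0,0,0],[0,0,0],20]], "squeeze": 60}}

```text
time: 8.6
position: [0.5501, 0.1727, 0.1015]
tool_rot: [3.142, 0.0, 2.999]
force: [-2.0, -0.6, 5.1]
opening: 0.0307
grasp_force: 59.4
```

Emit:
{"op": "step_arm", "data": {"targets": [[[3,0,-2.7],[0,0,0],20],[[6,0,-5.4],[0,0,0],20],[[6,0,-5.4],[0,0,0],20],[[7,0,-6.4],[0,0,0],20],[[7,0,-6.4],[0,0,0],20]], "squeeze": 80}}

```text
time: 9.1
position: [0.5204, 0.177, 0.1282]
tool_rot: [3.142, -0.0, 2.999]
force: [-0.5, 0.3, -1.7]
opening: 0.0307
grasp_force: 79.3
```

Emit:
{"op": "step_arm", "data": {"targets": [[[8,0,-7.2],[0,0,0],20],[[8,0,-7.2],[0,0,0],20],[[0,0,-15],[0,0,0],20],[[0,0,-25],[0,0,0],20],[[0,0,-25],[0,0,0],20]]}}

```text
time: 9.6
position: [0.5044, 0.1792, 0.208]
tool_rot: [-3.141, -0.001, 2.999]
force: [0.2, 0.3, -1.7]
opening: 0.0306
grasp_force: 79.3
```

Emit:
{"op": "step_arm", "data": {"targets": [[[0,0,-25],[0,0,0],20],[[0,0,-25],[0,0,0],20],[[0,0,-20],[0,0,0],20],[[0,0,0],[0,0,0],20],[[0,0,0],[0,0,0],20]]}}

```text
time: 10.1
position: [0.505, 0.1792, 0.2766]
tool_rot: [3.142, -0.0, 2.999]
force: [0.0, -0.3, -1.8]
opening: 0.0305
grasp_force: 79.3
```

Emit:
{"op": "step_arm", "data": {"targets": [[[0,0,0],[0,0,-5.5],20],[[0,0,0],[0,0,-5.5],20],[[0,0,0],[0,0,-5.6],20],[[0,0,0],[0,-4,0],20],[[0,0,0],[0,-7,0],20]]}}

```text
time: 10.6
position: [0.5062, 0.1791, 0.2744]
tool_rot: [-3.141, 0.191, -2.995]
force: [0.0, 0.5, -1.0]
opening: 0.0309
grasp_force: 79.3
```

Emit:
{"op": "step_arm", "data": {"targets": [[[0,0,0],[0,-7,0],20],[[0,0,0],[0,-7,0],20],[[0,0,0],[0,-7,0],20],[[0,0,0],[0,-7,0],20],[[0,0,0],[0,-3,0],20]]}}

```text
time: 11.1
position: [0.5025, 0.1788, 0.2742]
tool_rot: [-3.141, 0.733, -2.994]
force: [-0.2, 0.8, -2.0]
opening: 0.0306
grasp_force: 79.4
```

Emit:
{"op": "step_arm", "data": {"targets": [[[0,0,0],[0,0,0],20],[[0,0,0],[0,0,0],20],[[0,0,0],[0,0,0],20],[[0,0,0],[0,0,0],20],[[0,0,0],[0,0,0],20]]}}

```text
time: 11.6
position: [0.506, 0.1791, 0.2769]
tool_rot: [-3.142, 0.732, -2.995]
force: [-0.1, 0.3, -1.4]
opening: 0.0305
grasp_force: 79.4
```

```bash
cat > m2.py <<'E'
from h import *
def fit(n,q='nut_driver',save=None):
    im,d,P=cloud(n,save);o=r.get_obs();T=np.array(o['position'])
    t=spotter.trace(q,n)
    print(n,'tcp',T.round(4),np.degrees(o['tool_rot']).round(1),[(round(k['score'],2),k['bbox']) for k in t[:2]])
    near=np.linalg.norm(P-T,axis=2)<.16
    im=im.astype(int);green=(im[...,1]>im[...,0]*1.4)&(im[...,1]>im[...,2]*1.2)&near
    m=green.copy()
    for k in t[:1]:
        if k['score']>.4 and (k['mask']&green).sum()>20: m|=k['mask']&near
    for l,mm in(('green',green),('mask',m)):
        g=P[mm]
        if len(g)<20: print(l,len(g));continue
        w=g-np.median(g,0);c=np.median(g,0);_,_,V=np.linalg.svd(w[np.linalg.norm(w,axis=1)<.1]);dd=V[0]*np.sign(V[0][0]);s=w@dd
        print(l,len(g),'dir',dd.round(3),'yaw',np.degrees(np.arctan2(dd[1],dd[0])).round(1),'el',np.degrees(np.arcsin(dd[2])).round(1),'lo',(c+dd*np.percentile(s,1)).round(4),'hi',(c+dd*np.percentile(s,99)).round(4))
    return P,m
E
python3 - <<'E'
from m2 import *
fit('scene',save='s2.png');fit('top',save='t2.png')
a=cv2.imread('pics/s2.png');b=cv2.imread('pics/t2.png')
cv2.imwrite('pics/b.png',cv2.resize(np.hstack([a[60:330,60:400],b[60:330,60:400]]),(800,318)))
E
```

```text
scene tcp [0.5059 0.1791 0.2769] [-180.    42.  -171.6] [(0.85, [123.1, 113.0, 50.2, 38.9])]
green 349 dir [0.992 0.101 0.076] yaw 5.8 el 4.3 lo [0.4724 0.1647 0.2782] hi [0.5679 0.1744 0.2855]
mask 503 dir [0.991 0.133 0.028] yaw 7.7 el 1.6 lo [0.472  0.1652 0.2804] hi [0.6046 0.183  0.2841]
top tcp [0.5057 0.1791 0.2769] [ 180.    42.  -171.6] [(0.63, [138.6, 187.5, 22.2, 67.0])]
green 625 dir [ 0.998  0.049 -0.036] yaw 2.8 el -2.1 lo [0.4855 0.1797 0.2902] hi [0.5702 0.1839 0.2871]
mask 857 dir [ 0.992  0.1   -0.074] yaw 5.8 el -4.2 lo [0.4856 0.1781 0.2912] hi [0.6033 0.19   0.2825]
```

View pics/b.png

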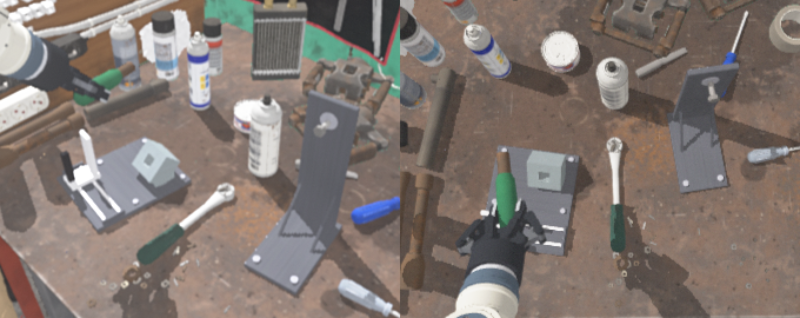

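Emit:
{"op": "step_arm", "data": {"targets": [[[2,-20,-0.7],[0,0,0],20],[[3.3,-36,-1.4],[0,0,0],20],[[3.3,-36,-1.4],[0,0,0],20],[[3.3,-36,-1.4],[0,0,0],20],[[3.3,-36,-1.4],[0,0,0],20]]}}

```text
time: 12.3
position: [0.514, 0.0133, 0.2718]
tool_rot: [-3.141, 0.734, -2.994]
force: [0.1, 0.8, -1.7]
opening: 0.0305
grasp_force: 79.7
```

Emit:
{"op": "step_arm", "data": {"targets": [[[3.3,-36,-1.4],[0,0,0],20],[[3.3,-36,-1.4],[0,0,0],20],[[3.3,-36,-1.4],[0,0,0],20],[[3.3,-36,-1.4],[0,0,0],20],[[3.3,-36,-1.4],[0,0,0],20]]}}

```text
time: 12.8
position: [0.5236, -0.1678, 0.2659]
tool_rot: [-3.141, 0.733, -2.995]
force: [1.4, 0.6, -2.4]
opening: 0.0305
grasp_force: 79.7
```

Emit:
{"op": "step_arm", "data": {"targets": [[[2,-21,-0.7],[0,0,0],20],[[0,0,0],[0,0,0],20],[[0,0,0],[0,0,0],20],[[0,0,0],[0,0,0],20],[[0,0,0],[0,0,0],20]]}}

```text
time: 13.3
position: [0.5249, -0.1858, 0.265]
tool_rot: [-3.141, 0.733, -2.993]
force: [0.0, -0.1, -1.2]
opening: 0.0311
grasp_force: 79.7
```

```bash
cat > m3.py <<'E'
from m2 import *
def bolt(P,l):
    x,y,z=np.moveaxis(P,-1,0)
    b=P[(x>.692)&(x<.708)&(y<-.13)&(y>-.21)&(z>.24)&(z<.28)]
    s=P[(x>.585)&(x<.69)&(y<-.13)&(y>-.22)&(z>.22)&(z<.30)]
    print(l,'bolt',len(b),np.percentile(b,[2,50,98],axis=0).round(4).tolist() if len(b) else '')
    if len(s): 
        print('shank',len(s),np.percentile(s,[2,50,98],axis=0).round(4).tolist())
        for a in np.arange(.59,.69,.01):
            k=s[abs(s[:,0]-a)<.005]
            if len(k)>4: print(round(a,3),len(k),np.percentile(k[:,1:],[5,95],axis=0).round(4).tolist())
E
python3 - <<'E'
from m3 import *
for n in('scene','top'):
    P,m=fit(n,save=n+'3.png');bolt(P,n)
a=cv2.imread('pics/scene3.png');b=cv2.imread('pics/top3.png')
cv2.imwrite('pics/c.png',cv2.resize(np.hstack([a[80:330,150:400],b[80:330,180:430]]),(800,400)))
E
```

```text
scene tcp [ 0.525  -0.1859  0.2651] [-180.    42.  -171.5] [(0.64, [260.9, 183.6, 49.2, 56.7])]
green 395 dir [0.985 0.148 0.094] yaw 8.5 el 5.4 lo [ 0.4907 -0.2006  0.2694] hi [ 0.5846 -0.1865  0.2784]
mask 639 dir [0.984 0.178 0.022] yaw 10.3 el 1.2 lo [ 0.4912 -0.1993  0.2714] hi [ 0.6223 -0.1756  0.2743]
scene bolt 75 [[0.6989, -0.1814, 0.2538], [0.7017, -0.1736, 0.2627], [0.7076, -0.1636, 0.2704]]
shank 182 [[0.5877, -0.1882, 0.2622], [0.6057, -0.1804, 0.2719], [0.6245, -0.1671, 0.2748]]
0.59 35 [[-0.1901, 0.2645], [-0.172, 0.2742]]
0.6 52 [[-0.1873, 0.2638], [-0.1687, 0.274]]
0.61 49 [[-0.1857, 0.262], [-0.168, 0.2744]]
0.62 43 [[-0.1843, 0.2641], [-0.1686, 0.2742]]
top tcp [ 0.525  -0.1862  0.2651] [-180.    42.  -171.5] [(0.87, [323.2, 179.9, 24.0, 61.9])]
green 615 dir [ 0.976  0.211 -0.043] yaw 12.2 el -2.4 lo [ 0.5025 -0.189   0.2784] hi [ 0.5876 -0.1706  0.2747]
mask 791 dir [ 0.985  0.158 -0.062] yaw 9.1 el -3.6 lo [ 0.5029 -0.186   0.2788] hi [ 0.6219 -0.1669  0.2712]
top bolt 50 [[0.6992, -0.1791, 0.2557], [0.7022, -0.1681, 0.2652], [0.7075, -0.1608, 0.2709]]
shank 208 [[0.5854, -0.1843, 0.263], [0.6042, -0.1716, 0.2713], [0.6239, -0.1624, 0.2747]]
0.59 53 [[-0.1846, 0.2653], [-0.1657, 0.2747]]
0.6 52 [[-0.1825, 0.2648], [-0.1643, 0.2735]]
0.61 54 [[-0.1808, 0.2631], [-0.1631, 0.2745]]
0.62 49 [[-0.1793, 0.2657], [-0.1617, 0.2744]]
```

View pics/c.png

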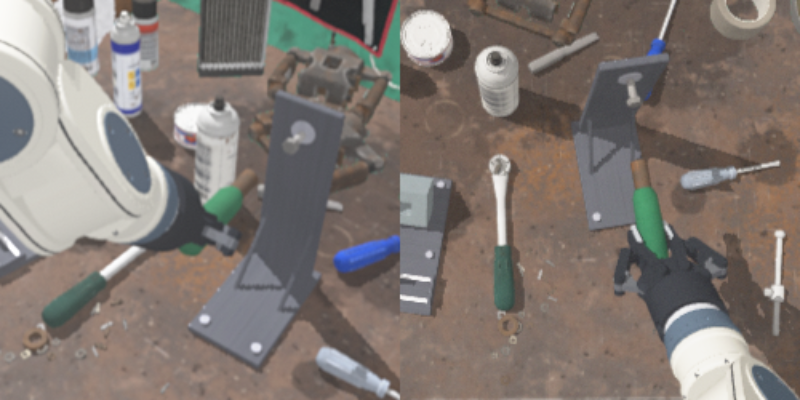

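Emit:
{"op": "step_arm", "data": {"targets": [[[0,-10,0],[0,0,0],20],[[-11,0,11.5],[0,0,0],20],[[-11,0,11.5],[0,0,0],20],[[-10,0,10],[0,0,0],20],[[-5,0,5],[0,0,0],20]]}}

```text
time: 14.0
position: [0.5801, -0.1889, 0.261]
tool_rot: [3.141, 0.733, -2.994]
force: [1.1, 0.2, -1.1]
opening: 0.0307
grasp_force: 79.7
```

Emit:
{"op": "step_arm", "data": {"targets": [[[0,0,0],[0,0,0],20],[[0,0,0],[0,0,0],20],[[0,0,0],[0,0,0],20],[[0,0,0],[0,0,0],20],[[0,0,0],[0,0,0],20]]}}

```text
time: 14.5
position: [0.5786, -0.1892, 0.2616]
tool_rot: [-3.141, 0.733, -2.995]
force: [-0.2, 0.1, -1.9]
opening: 0.0306
grasp_force: 79.7
```

```bash
sed -i 's/(x<.69)&(y<-.13)/(x<.692)\&(y<-.13)/' m3.py; python3 - <<'E'
from m3 import *
for n in('scene','top'):
    P,m=fit(n,save=n+'4.png');bolt(P,n)
print(r.get_obs()['force'],r.get_obs()['grasp_force'])
a=cv2.imread('pics/scene4.png');b=cv2.imread('pics/top4.png')
cv2.imwrite('pics/d.png',cv2.resize(np.hstack([a[100:250,230:380],b[80:230,260:410]]),(800,400),interpolation=cv2.INTER_CUBIC))
E
```

```text
scene tcp [ 0.5786 -0.1893  0.2615] [-180.    42.  -171.6] [(0.62, [285.0, 172.7, 45.1, 51.5])]
green 349 dir [0.983 0.148 0.113] yaw 8.6 el 6.5 lo [ 0.5443 -0.2045  0.264 ] hi [ 0.6382 -0.1903  0.2747]
mask 542 dir [0.984 0.176 0.021] yaw 10.1 el 1.2 lo [ 0.5399 -0.2042  0.2676] hi [ 0.6776 -0.1796  0.2705]
scene bolt 72 [[0.6986, -0.1811, 0.2532], [0.7018, -0.1734, 0.2626], [0.7076, -0.164, 0.2707]]
shank 446 [[0.5952, -0.2023, 0.2579], [0.6271, -0.1877, 0.2699], [0.6772, -0.1718, 0.2768]]
0.59 9 [[-0.2096, 0.2642], [-0.1879, 0.2769]]
0.6 62 [[-0.2025, 0.2613], [-0.1822, 0.277]]
0.61 73 [[-0.2017, 0.2619], [-0.1755, 0.2765]]
0.62 67 [[-0.1998, 0.2596], [-0.1749, 0.2758]]
0.63 65 [[-0.1983, 0.2609], [-0.1753, 0.2757]]
0.64 24 [[-0.1947, 0.265], [-0.1783, 0.2738]]
0.65 45 [[-0.1904, 0.2597], [-0.1728, 0.2707]]
0.66 41 [[-0.1893, 0.2602], [-0.1732, 0.2701]]
0.67 44 [[-0.1886, 0.2615], [-0.1711, 0.2712]]
0.68 16 [[-0.186, 0.2573], [-0.1716, 0.2697]]
top tcp [ 0.5786 -0.1892  0.2615] [-180.    42.  -171.6] [(0.58, [323.9, 152.1, 23.4, 64.0])]
green 566 dir [ 0.977  0.209 -0.051] yaw 12.
[... 181 characters left out ...]
 bolt 51 [[0.6993, -0.179, 0.2538], [0.7025, -0.1688, 0.2647], [0.7078, -0.1609, 0.2712]]
shank 671 [[0.5855, -0.2091, 0.2556], [0.6191, -0.1782, 0.2699], [0.6755, -0.1644, 0.2768]]
0.59 133 [[-0.2121, 0.2561], [-0.1628, 0.2765]]
0.6 93 [[-0.2061, 0.2541], [-0.1689, 0.2768]]
0.61 81 [[-0.1963, 0.2618], [-0.1677, 0.276]]
0.62 77 [[-0.194, 0.2601], [-0.167, 0.2758]]
0.63 74 [[-0.1935, 0.2642], [-0.1666, 0.2758]]
0.64 49 [[-0.1884, 0.2624], [-0.1683, 0.2724]]
0.65 51 [[-0.1867, 0.2615], [-0.168, 0.27]]
0.66 48 [[-0.185, 0.2619], [-0.1669, 0.2702]]
0.67 47 [[-0.1836, 0.2614], [-0.1656, 0.2701]]
0.68 18 [[-0.1818, 0.2612], [-0.1655, 0.2698]]
[ 0.20543733 -0.5589563  -1.41165116] 79.70187534112483
```

View pics/d.png

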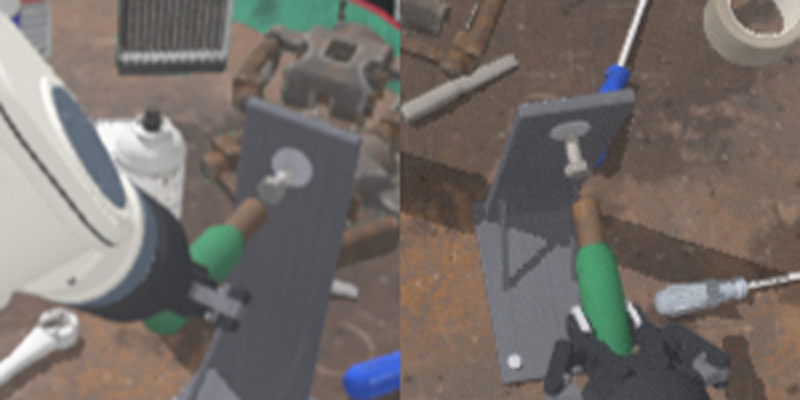

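```bash
python3 -c "
from plant import r
print(r.sign_off())"
```

```text
the job is handed in; nothing more can be done
None
```

I handed the job in at about 15 s with the keeper at its far stop. The nut driver is held level and in line with the bolt, its open end about 22 mm short of the head and within about 3 mm of the bolt's axis by the last camera check. The hand-in returned no verdict.

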